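Shut the blower's air valve in the covered manifold box

TASK

The air to the blower on this watchmaker's bench has to be turned off. In the grey manifold box, push the loose metal cover by its blue rib all the way to the other end of the box, without lifting it, so that the red valve handle under it is revealed; then push the red handle fully shut, squarely across its pipe. Leave the black handle and the other things on the bench as they are.

Things in the scene. Friction and masses are not known exactly. Their poses are not given: they have to be found in the camera images.
- manifold: the grey open-topped air manifold box, fixed to the bench: 176 mm (its x) by 322 mm (its y), 85 mm tall; origin at the centre of its underside. Inside it measures 148 mm in x by 310 mm in y, the floor 6 mm up. The two valves lie side by side, one in each half, 75 mm from the middle along y. The cover rests on two ledges 75 mm above the bench that run along y at the front and back, between guide lips 85 mm high (2 mm of play each side); end walls 85 mm high stop it
- cover: the loose aluminium cover, 162 mm (x) by 150 mm (y), 5 mm thick, about 0.25 kg; it starts over the half of the box that holds the red valve and slides along the box's y, either way according to where it starts; against an end wall its centre is 80 mm from the box's middle. Origin at the centre of its underside, axes parallel to the box's. On its middle stands a blue rib 60 mm long in x, 12 mm thick in y, its top 27 mm above the cover's underside (102 mm above the bench)
- red_valve: the fixed brass body of the valve with the red handle; origin in the middle of its half of the box, 6 mm above the bench, axes parallel to the box's. Its pipe runs along x, 5 mm to the -y side of the origin, its top 34 mm above the bench (38 mm at the block under the pivot)
- red_valve_pivot (a point): the point on the red handle's upright turning axis, at mid height of the handle, 55 mm above the bench; 30 mm to +x and 5 mm to -y of the valve's origin; axes parallel to the box's
- red_handle_end (a point): the far end of the red handle at mid height, 60 mm from the pivot. The handle is a bar 14 mm wide and 18 mm tall, from 46 to 64 mm above the bench
- red_handle (a joint): angle of the red handle in rad: 0 = fully open, lying along the pipe with its end towards the box's -x; it turns clockwise seen from above to 1.571 = shut, against a stop, across the pipe with its end towards the box's +y. It starts between 0 and 0.4, stays where it is left and needs about 2 N at its end to turn
- black_valve: the other valve, like the red one but with a black handle, in the other half of the box, open to view at the start; origin as for the red valve
- black_handle_end (a point): the far end of the black handle, which must not be moved
- brass_holder: a brass movement holder ring, outside 48 mm, 26 mm tall; origin centre of its underside; loose, to be left alone
- oil_bottle: a small amber oil bottle, 32 mm across, 65 mm tall; origin centre of its underside; loose, to be left alone
- screwdriver: a watchmaker's screwdriver lying down, 140 mm long, lengthwise along its x axis; loose, to be left alone
- tweezers: steel tweezers lying flat, about 130 mm long along x, 6 mm high; loose, to be left alone
- loupe: a dark wooden eye loupe standing up, 38 mm across, 34 mm tall; origin centre of its underside; loose, to be left alone
- dust_cup: a small white ceramic cup, 48 mm across, 24 mm tall; origin centre of its underside; loose, to be left alone

How it is judged:
By the outcome, as a careful person would: the job done as asked, in the order asked, and still so for the second after the job is handed in, with the robot touching nothing.
It also fails if it takes over 43 s, if anything falls off the work surface, if the arm or the gripper's body presses on something with over 40 N, if the wrist force passes 120 N, or if a joint passes its speed limit or range.

ROBOT

A 6-joint arm with a two-finger parallel gripper is mounted at the origin on the work surface. World frame = base frame: x ahead of the robot, y to its left, z up, the work surface at z = 0. Lengths are in m, angles in rad, forces in N, time in s.
With the tool pointing down it reaches from about 0.2 to 0.875 m from the base axis. Payload 3.4 kg.
Tool frame: the origin (TCP) lies at the centre of the arm's flange, where the gripper is bolted on; the fingertips stand 199 mm ahead of it and the grasp point (between the pads) lies 180 mm ahead of it; z points along the fingers, y is the line along which they close (so a half turn about z gives the same grasp; the last joint's range is limited). The gripper opens to 94 mm and grips with 3 to 60 N. Pads are 16 mm wide; open, the fingers measure 119 mm over their backs; the gripper's body (75 mm by 177 mm) begins 78 mm behind the grasp point.
Start: joints at [-1.448, 0.276, 1.505, -0, 1.361, -0.121], TCP at [0.139, -0.558, 0.405] pointing down, gripper open.
Joint ranges: [-2.89, 2.89], [-0.75, 2.08], [0.22, 2.7], [-1.18, 4.32], [0.11, 2.71], [-2.7, 2.7]. Speed limits (rad/s): [2.57, 2.57, 3.14, 3.14, 3.14, 3.14].

INTERFACE

Orientations are given as a 3x3 rotation matrix whose columns are the frame's x, y, z axes.
In Python, from station import sensors, imaging, workorder gives the robot as it stands.
- The arm moves only by the tool servo_tool, never from a script. Its argument "series" is a list of rows, each an object with "gripper": the closure, from 0 (fully open) to 1 (shut); "translation": the shift along the world's x, y, z each as a share of 0.03 m, from -1 to 1, a list of three; "turn": the turn, a rotation vector about the world's x, y, z each as a share of 4 degrees, from -1 to 1, a list of three. A call has 1 to 20 rows; each row shifts and turns the commanded pose from where the row before left it; what a row does not reach is not made up. A row lasts 1/12 s, in which the tool goes at most 41.7 mm and 7.16 degrees, less where a joint would pass 70% of its speed; a pose out of reach is approached as far as the arm can. A call with a number of a shift or a turn outside -1 to 1 is refused whole. A call with a gripper value outside its range is refused whole. The fingers move at their own pace and stop on an object; "force" is the grip in N (left out, the last holds). Time passes only in rows, so rows that do not move let the fingers close. It gives the time, the measured TCP pose, the force, the opening and the grip force at its end, in the units of the state.
- sensors.get_state(): the state, without advancing time (a new reading comes with each control period).
- imaging.camera(name): name is "scene" or "top"; returns a dict with "image" (480x640x3 uint8, red, green, blue), "intrinsics" (3x3 intrinsics, pixels), "xyz" and "rotation" of the camera in the world. Camera axes: x right, y up, looking along -z (the intrinsics and any distortion apply to the point x, -y, -z); pixel columns grow to the right and rows downward; lengths in m; the calibration is good to about 2 mm. A picture is of the moment at which its call begins. There is no depth.
- workorder.job_done(): hands the job in; it is judged then, once.
The state is a dict: "time": time; "joint_pos": joint angles; "joint_vel": joint speeds; "joint_torque": joint torques, N m; "position": TCP position; "tool_rot": TCP orientation; "force": force on the tool from outside, world axes, zero at the start; "wrist_torque": the same for the moment, N m; "opening": finger opening in m; "finger_force": force on a finger pad.
Only numpy, scipy, OpenCV 4.12 (cv2) and the standard library are available. Lean on these libraries where they do the work, as an engineer would, in place of code of your own. Each camera call takes 0.05 s, during which the arm holds its last target. There are 200 camera calls.

## Working session

There is one attempt and no reset: what is moved stays moved. The work goes in short steps, Python scripts to look and compute and a tool call to move; the robot and the scene stay as the last step left them, time stands still between calls to the robot, and variables do not carry over. Pictures are saved under pics/ and viewed, at most 10 in all, crops included, and the job is handed in when it is done.

Besides the shell and the picture viewer there is one more tool, called by a JSON object that holds its "op" and its "data". servo_tool: Moves the arm, as the interface text tells. Its arguments: {"type":"object","properties":{"series":{"type":"array","items":{"type":"object","properties":{"gripper":{"type":"number"},"translation":{"type":"array","items":{"type":"number","minimum":-1,"maximum":1}},"turn":{"type":"array","items":{"type":"number","minimum":-1,"maximum":1}}}}},"force":{"type":"number"}},"required":["series"]}

```bash
mkdir -p pics
python3 - <<'E'
from station import sensors, imaging
import cv2,json
for n in("top","scene"):
    c=imaging.camera(n); cv2.imwrite(f"pics/{n}0.png",c["image"][:,:,::-1]); print(n,c["intrinsics"],c["xyz"],c["rotation"],[k for k in c])
s=sensors.get_state(); print(s["time"],s["position"],s["tool_rot"],s["opening"])
E
```

```text
top [[548.78052475   0.         315.77661438]
 [  0.         548.78052475 238.12602715]
 [  0.           0.           1.        ]] [0.35849616 0.02127423 1.24772613] [[-0.0296257   0.98997612 -0.13809273]
 [-0.9993712  -0.02664347  0.02339499]
 [ 0.01948121  0.13869899  0.99014296]] ['image', 'intrinsics', 'xyz', 'rotation']
scene [[604.89080495   0.         314.5393269 ]
 [  0.         604.89080495 242.57737318]
 [  0.           0.           1.        ]] [ 1.27008856 -0.15363902  1.21478844] [[ 0.18362536 -0.82555386  0.53361273]
 [ 0.9829759   0.15071446 -0.1050882 ]
 [ 0.00633281  0.54382532  0.83917455]] ['image', 'intrinsics', 'xyz', 'rotation']
0.1 [ 0.13877791 -0.557813    0.4039276 ] [[ 9.70430034e-01  2.41382490e-01 -2.04003386e-04]
 [ 2.41382507e-01 -9.70428765e-01  1.58059513e-03]
 [ 1.83557235e-04 -1.58309984e-03 -9.99998730e-01]] 0.09395912673159322
```

View pics/top0.png

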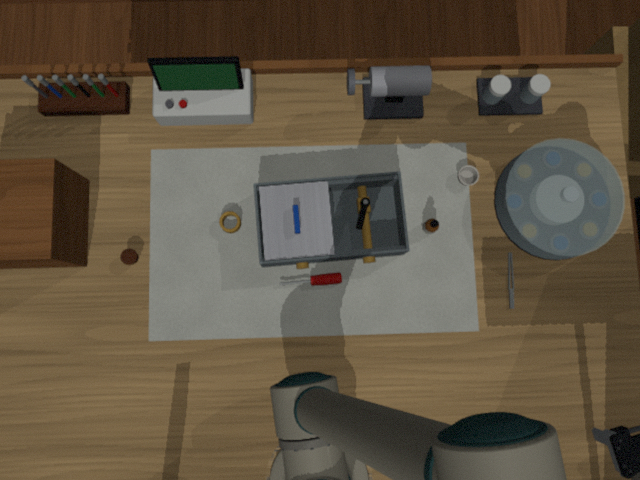

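View pics/scene0.png

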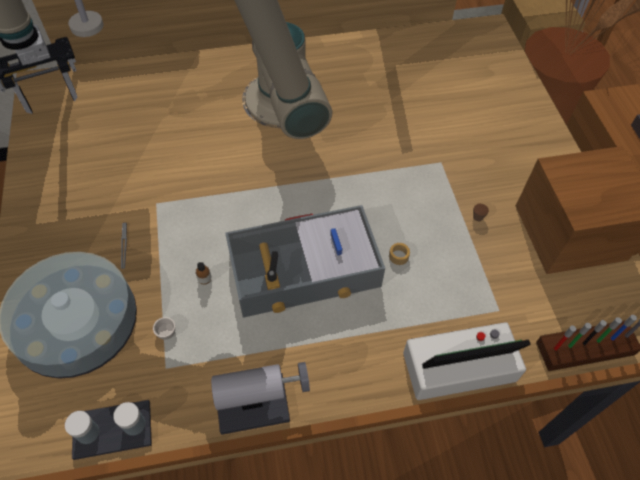

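The top view has world +x up and +y left. The cover is on the +y half, with its blue rib at about (296,219). The black valve's pivot (364,202) is on the far side, so box +x points roughly along world +x. The cover has to go toward -y.

```bash
cat > h.py <<'E'
import numpy as np, cv2
from station import imaging, sensors
def ray(c,uv,z):
    K=c["intrinsics"];K=np.array(K);R=np.array(c["rotation"]);p=np.array(c["xyz"])
    d=np.linalg.inv(K)@[uv[0],uv[1],1]; d=R@[d[0],-d[1],-d[2]]
    return p+d*(z-p[2])/d[2]
def proj(c,P):
    q=np.array(c["rotation"]).T@(np.array(P)-c["xyz"]); K=np.array(c["intrinsics"])
    v=K@[q[0],-q[1],-q[2]]; return v[:2]/v[2]
E
python3 - <<'E'
from h import *
for n in("top","scene"):
    c=imaging.camera(n); im=c["image"].astype(int)
    m=((im[:,:,2]>im[:,:,0]+60)&(im[:,:,2]>im[:,:,1]+40)).astype(np.uint8)
    m[:150]=0;m[290:]=0
    k,l,s,ce=cv2.connectedComponentsWithStats(m)
    for i in range(1,k):
        if s[i,4]>20:
            pts=np.argwhere(l==i)[:,::-1].astype(np.float32); r=cv2.minAreaRect(pts)
            w=np.array([ray(c,q,.102)[:2] for q in cv2.boxPoints(r)])
            print(n,s[i],ray(c,ce[i],.102),ray(c,ce[i],.095),w.round(4).tolist())
    if n=="top": cv2.imwrite("pics/z.png",cv2.resize(c["image"][165:295,245:420,::-1],None,fx=4.5,fy=4.5,interpolation=cv2.INTER_CUBIC))
E
```

```text
top [293 205   7  28 125] [0.56095444 0.03465643 0.102     ] [0.56219139 0.03473819 0.095     ] [[0.5904, 0.0412], [0.591, 0.0318], [0.5326, 0.0281], [0.5319, 0.0374]]
scene [331 229  11  22 106] [0.56344375 0.03336892 0.102     ] [0.5589986  0.03454529 0.095     ] [[0.5349, 0.0263], [0.5329, 0.0362], [0.5907, 0.0402], [0.5926, 0.0304]]
```

View pics/z.png

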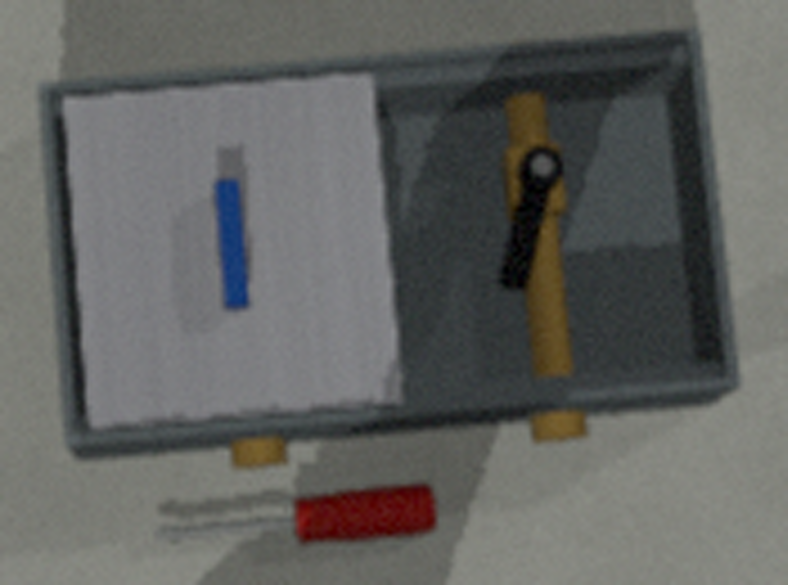

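Run:
```python
from h import *
c=imaging.camera("top")
P=[ray(c,(245+u/4.5,165+v/4.5),.085)[:2] for u,v in((40,86),(696,32),(737,382),(75,450))]
P=np.array(P);print(P.round(4).tolist()); ctr=P.mean(0)
r=lambda a:np.arctan2(a[1],a[0])
print(ctr,[np.linalg.norm(P[i]-P[(i+1)%4]).round(3) for i in range(4)],r(P[0]-P[3]),r(P[1]-P[2]),r(P[0]-P[1])-np.pi/2,r(P[3]-P[2])-np.pi/2)
yaw=.065; X=np.array([np.cos(yaw),np.sin(yaw)]);Y=np.array([-X[1],X[0]])
rib=np.array([.562,.0345]); print("rib in box",(rib-ctr)@X,(rib-ctr)@Y)
for u,v in((542,165),(512,287)):
    b=ray(c,(245+u/4.5,165+v/4.5),.064)[:2]-ctr; print("black",b@X,b@Y)
for n,o in(("pivotred",30*X+70*Y),("pivotblack",30*X-80*Y),("covercentre",80*Y),("covertarget",-80*Y)): print(n,ctr+o/1000)
```

```text
[[0.6423, 0.1243], [0.6612, -0.1936], [0.4899, -0.2045], [0.4662, 0.1103]]
[ 0.56489655 -0.04089729] [np.float64(0.318), np.float64(0.172), np.float64(0.316), np.float64(0.177)] 0.07931801829799001 0.0632922053652424 0.059407559008455735 0.0750824873156195
rib in box 0.0020069369623950963 0.07542620930690101
black 0.03169401986627912 -0.07982308879409288
black -0.027080746270861315 -0.058805313947252504
pivotred [0.5902864  0.03090352]
pivotblack [ 0.60002954 -0.11877972]
covercentre [0.55970021 0.03893377]
covertarget [ 0.57009289 -0.12072835]
```

The geometry agrees: the black pivot measures (32,-80) mm in the box frame against the expected (30,-80), and the box yaw is about 0.065 rad. I'm moving above the +y side of the rib with the gripper closed.

{"op": "servo_tool", "data": {"series": [{"gripper": 1,"translation": [0.7,1,0],"turn": [0,0,-0.128]},{"gripper": 1,"translation": [0.7,1,0],"turn": [0,0,-0.128]},{"gripper": 1,"translation": [0.7,1,0],"turn": [0,0,-0.128]},{"gripper": 1,"translation": [0.7,1,0],"turn": [0,0,-0.128]},{"gripper": 1,"translation": [0.7,1,0],"turn": [0,0,-0.128]},{"gripper": 1,"translation": [0.7,1,0],"turn": [0,0,-0.128]},{"gripper": 1,"translation": [0.7,1,0],"turn": [0,0,-0.128]},{"gripper": 1,"translation": [0.7,1,0],"turn": [0,0,-0.128]},{"gripper": 1,"translation": [0.7,1,0],"turn": [0,0,-0.128]},{"gripper": 1,"translation": [0.7,1,0],"turn": [0,0,-0.128]},{"gripper": 1,"translation": [0.7,1,0],"turn": [0,0,-0.128]},{"gripper": 1,"translation": [0.7,1,0],"turn": [0,0,-0.128]},{"gripper": 1,"translation": [0.7,1,0],"turn": [0,0,-0.128]},{"gripper": 1,"translation": [0.7,1,0],"turn": [0,0,-0.128]},{"gripper": 1,"translation": [0.7,1,0],"turn": [0,0,-0.128]},{"gripper": 1,"translation": [0.7,1,0],"turn": [0,0,-0.128]},{"gripper": 1,"translation": [0.7,1,0],"turn": [0,0,-0.128]},{"gripper": 1,"translation": [0.7,1,0],"turn": [0,0,-0.128]},{"gripper": 1,"translation": [0.7,1,0],"turn": [0,0,-0.128]},{"gripper": 1,"translation": [0.7,1,0],"turn": [0,0,-0.128]}], "force": 10}}

```text
time: 1.92
position: [0.5595, 0.0438, 0.4046]
tool_rot: [[0.998, 0.065, -0.0], [0.065, -0.998, -0.0], [-0.0, 0.0, -1.0]]
force: [0.3, -1.8, 0.5]
opening: 0.0004
finger_force: 0.0
```

{"op": "servo_tool", "data": {"series": [{"gripper": 1,"translation": [-0.05,0.75,0],"turn": [0,0,0]},{"gripper": 1,"translation": [0,0,-1],"turn": [0,0,0]},{"gripper": 1,"translation": [0,0,-1],"turn": [0,0,0]},{"gripper": 1,"translation": [0,0,-0.8],"turn": [0,0,0]},{"gripper": 1,"translation": [0,0,-0.6],"turn": [0,0,0]},{"gripper": 1,"translation": [0,0,-0.3],"turn": [0,0,0]},{"gripper": 1,"translation": [0,0,-0.2],"turn": [0,0,0]},{"gripper": 1,"translation": [0,0,0],"turn": [0,0,0]},{"gripper": 1,"translation": [0,0,0],"turn": [0,0,0]}]}}

```text
time: 2.67
position: [0.5577, 0.0644, 0.2884]
tool_rot: [[0.998, 0.065, 0.001], [0.065, -0.998, -0.0], [0.001, 0.0, -1.0]]
force: [-0.1, 0.4, 0.5]
opening: 0.0005
finger_force: 0.0
```

Run:
```python
from h import *
c=imaging.camera("scene"); cv2.imwrite("pics/s1.png",cv2.resize(c["image"][150:330,200:420,::-1],None,fx=3,fy=3))
```

```text
(no output)
```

View pics/s1.png

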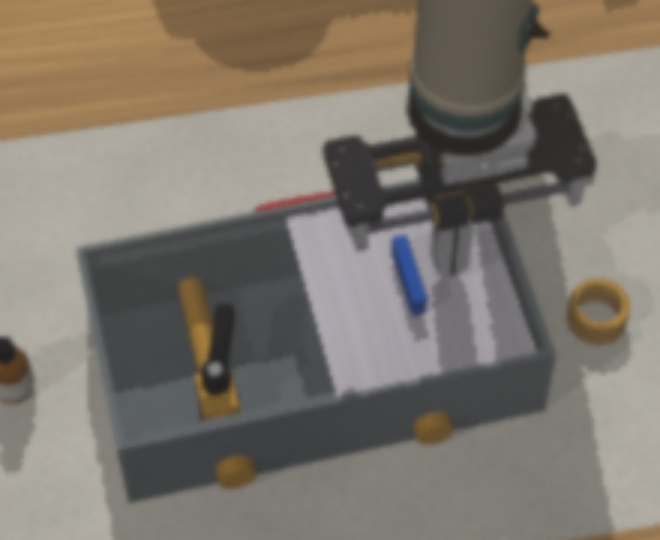

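{"op": "servo_tool", "data": {"series": [{"gripper": 1,"translation": [0.01,-0.2,-0.05],"turn": [0,0,0]},{"gripper": 1,"translation": [0.02,-0.3,0],"turn": [0,0,0]},{"gripper": 1,"translation": [0.03,-0.4,0],"turn": [0,0,0]},{"gripper": 1,"translation": [0.03,-0.4,0],"turn": [0,0,0]},{"gripper": 1,"translation": [0.03,-0.4,0],"turn": [0,0,0]},{"gripper": 1,"translation": [0.03,-0.4,0],"turn": [0,0,0]},{"gripper": 1,"translation": [0.03,-0.4,0],"turn": [0,0,0]},{"gripper": 1,"translation": [0.03,-0.4,0],"turn": [0,0,0]},{"gripper": 1,"translation": [0.03,-0.4,0],"turn": [0,0,0]},{"gripper": 1,"translation": [0.03,-0.4,0],"turn": [0,0,0]},{"gripper": 1,"translation": [0.03,-0.4,0],"turn": [0,0,0]},{"gripper": 1,"translation": [0.02,-0.3,0],"turn": [0,0,0]},{"gripper": 1,"translation": [0.01,-0.2,0],"turn": [0,0,0]}]}}

```text
time: 3.8
position: [0.5672, -0.0749, 0.286]
tool_rot: [[0.998, 0.064, -0.0], [0.064, -0.998, -0.0], [-0.0, 0.0, -1.0]]
force: [-0.1, 4.8, 2.7]
opening: 0.0003
finger_force: 2.1
```

{"op": "servo_tool", "data": {"series": [{"gripper": 1,"translation": [0.015,-0.25,0],"turn": [0,0,0]},{"gripper": 1,"translation": [0.015,-0.25,0],"turn": [0,0,0]},{"gripper": 1,"translation": [0.01,-0.15,0],"turn": [0,0,0]},{"gripper": 1,"translation": [0.006,-0.1,0],"turn": [0,0,0]},{"gripper": 1,"translation": [0.006,-0.1,0],"turn": [0,0,0]},{"gripper": 1,"translation": [0,0,0],"turn": [0,0,0]}]}}

```text
time: 4.3
position: [0.5687, -0.0996, 0.286]
tool_rot: [[0.998, 0.065, -0.0], [0.065, -0.998, -0.001], [-0.0, 0.001, -1.0]]
force: [0.0, 0.8, 1.0]
opening: 0.0004
finger_force: 0.6
```

{"op": "servo_tool", "data": {"series": [{"gripper": 1,"translation": [0.003,-0.05,0],"turn": [0,0,0]},{"gripper": 1,"translation": [0.003,-0.05,0],"turn": [0,0,0]},{"gripper": 1,"translation": [0.003,-0.05,0],"turn": [0,0,0]},{"gripper": 1,"translation": [0,0,0],"turn": [0,0,0]}]}}

```text
time: 4.63
position: [0.5694, -0.1026, 0.2861]
tool_rot: [[0.998, 0.064, 0.001], [0.064, -0.998, 0.003], [0.001, -0.003, -1.0]]
force: [1.4, 6.7, 0.7]
opening: 0.0003
finger_force: 3.0
```

{"op": "servo_tool", "data": {"series": [{"gripper": 1,"translation": [0.003,-0.05,0],"turn": [0,0,0]},{"gripper": 1,"translation": [0,0,0],"turn": [0,0,0]}]}}

```text
time: 4.8
position: [0.5694, -0.1031, 0.2861]
tool_rot: [[0.998, 0.064, 0.001], [0.064, -0.998, 0.005], [0.001, -0.005, -1.0]]
force: [1.7, 10.5, 1.1]
opening: 0.0006
finger_force: 4.6
```

The cover is against the wall: the force rises and it no longer moves. I'm backing off, lifting and clearing the view.

{"op": "servo_tool", "data": {"series": [{"gripper": 1,"translation": [0,0.4,0],"turn": [0,0,0]},{"gripper": 1,"translation": [0,0,0.8],"turn": [0,0,0]},{"gripper": 1,"translation": [0,0,1],"turn": [0,0,0]},{"gripper": 1,"translation": [-1,-0.5,1],"turn": [0,0,0]},{"gripper": 1,"translation": [-1,-1,0.5],"turn": [0,0,0]},{"gripper": 1,"translation": [-1,-1,0],"turn": [0,0,0]},{"gripper": 1,"translation": [-1,-1,0],"turn": [0,0,0]},{"gripper": 1,"translation": [0,0,0],"turn": [0,0,0]}]}}

```text
time: 5.47
position: [0.4503, -0.1973, 0.3823]
tool_rot: [[0.998, 0.06, -0.004], [0.06, -0.998, -0.006], [-0.004, 0.005, -1.0]]
force: [0.1, 0.7, -0.2]
opening: 0.0006
finger_force: 0.0
```

Run:
```python
from h import *
for n in("top","scene"):
    c=imaging.camera(n); im=c["image"].astype(int)
    if n=="scene": cv2.imwrite("pics/s2.png",cv2.resize(c["image"][190:320,215:400,::-1],None,fx=4,fy=4))
    else: cv2.imwrite("pics/t2.png",cv2.resize(c["image"][165:295,245:420,::-1],None,fx=4.5,fy=4.5))
    ctr=np.array([.5649,-.0409]);X=np.array([.9979,.065]);Y=np.array([-.065,.9979])
    red=((im[:,:,0]>im[:,:,1]+50)&(im[:,:,0]>2.2*im[:,:,1])).astype(np.uint8); blue=((im[:,:,2]>im[:,:,0]+60)&(im[:,:,2]>im[:,:,1]+40)).astype(np.uint8)
    for nm,m,z in(("red",red,.064),("blue",blue,.1)):
        m[:150]=0;m[300:]=0;m[:,:200]=0;m[:,430:]=0
        k,l,s,ce=cv2.connectedComponentsWithStats(m)
        for i in range(1,k):
            if s[i,4]>15:
                r=cv2.minAreaRect(np.argwhere(l==i)[:,::-1].astype(np.float32))
                print(n,nm,s[i],[(round(float(b@X),4),round(float(b@Y),4)) for b in [ray(c,q,z)[:2]-ctr for q in list(cv2.boxPoints(r))+[ce[i]]]])
```

```text
top red [291 203  11  32 180] [(-0.0246, 0.0909), (0.044, 0.0785), (0.0407, 0.0605), (-0.0279, 0.073), (0.0072, 0.0771)]
top red [311 273  31  12 284] [(-0.1197, 0.0566), (-0.1186, -0.0088), (-0.1396, -0.009), (-0.1407, 0.0562), (-0.1295, 0.0239)]
top blue [365 199   7  27 136] [(0.0304, -0.0733), (0.0305, -0.084), (-0.0267, -0.0834), (-0.0268, -0.0728), (0.0017, -0.0782)]
scene red [333 238   9  29 146] [(-0.0263, 0.0769), (-0.0219, 0.0946), (0.0496, 0.0746), (0.0453, 0.0574), (0.0125, 0.0747)]
scene blue [264 243   9  24 109] [(-0.0264, -0.0845), (-0.0269, -0.0744), (0.0326, -0.0745), (0.033, -0.0844), (0.0039, -0.0794)]
```

View pics/t2.png

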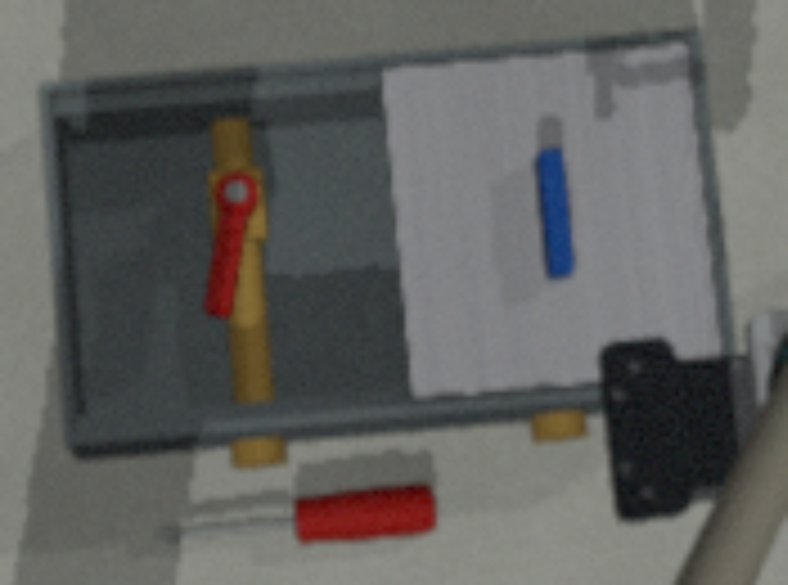

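View pics/s2.png

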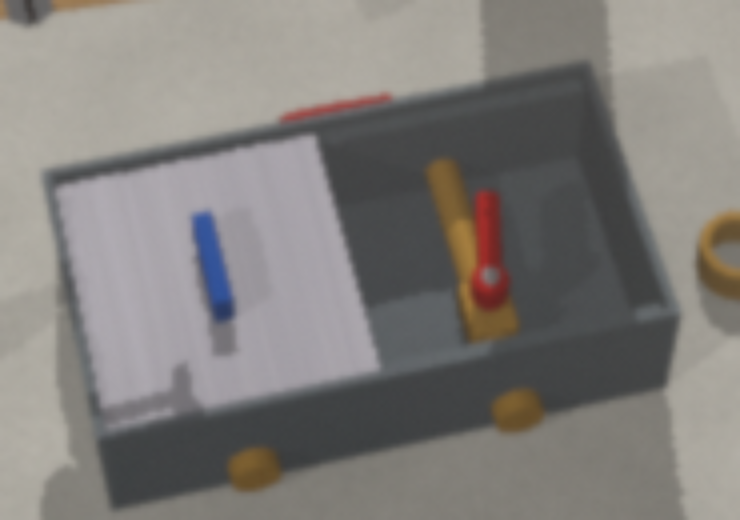

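The cover is at the far end: the rib measures y≈-79 mm in the box frame. The red handle is at about 0.22 rad, from its pivot (236,190) to its end (218,312) in the crop. I'm moving beside its -y face and computing the arc.

{"op": "servo_tool", "data": {"series": [{"gripper": 1,"translation": [0.37,0.85,0],"turn": [0,0,0]},{"gripper": 1,"translation": [0.37,0.85,0],"turn": [0,0,0]},{"gripper": 1,"translation": [0.37,0.85,0],"turn": [0,0,0]},{"gripper": 1,"translation": [0.37,0.85,0],"turn": [0,0,0]},{"gripper": 1,"translation": [0.37,0.85,0],"turn": [0,0,0]},{"gripper": 1,"translation": [0.37,0.85,0],"turn": [0,0,0]},{"gripper": 1,"translation": [0.37,0.85,0],"turn": [0,0,0]},{"gripper": 1,"translation": [0.37,0.85,0],"turn": [0,0,0]},{"gripper": 1,"translation": [0,0,0],"turn": [0,0,0]},{"gripper": 1,"translation": [0,0,0],"turn": [0,0,0]}]}}

```text
time: 6.4
position: [0.5442, 0.0127, 0.3813]
tool_rot: [[0.998, 0.07, -0.0], [0.07, -0.998, -0.001], [-0.001, 0.001, -1.0]]
force: [0.1, 0.4, 0.3]
opening: 0.0005
finger_force: 0.0
```

Run:
```python
from h import *
s=sensors.get_state();p=s["position"];print(p,s["tool_rot"][0])
ctr=np.array([.5649,-.0409]);X=np.array([.9979,.065]);Y=np.array([-.065,.9979])
def cen(t): 
    d=np.array([-np.cos(t),np.sin(t)]);n=np.array([-np.sin(t),-np.cos(t)])
    b=np.array([.03,.07])+.045*d+.007*n-[.008,.0125]; return ctr+b[0]*X+b[1]*Y
pre=ctr-.023*X+.05*Y; print("to pre /0.03",(pre-np.array(p[:2]))/.03,(.25-p[2])/.03)
W=[pre]+[cen(t) for t in np.linspace(.2,1.57,13)]
print(np.round(np.diff(W,axis=0)/.03,2).tolist(),W[-1])
```

```text
[0.54424551 0.0127409  0.38127313] [ 9.97559738e-01  6.98164267e-02 -4.86211729e-04]
to pre /0.03 [-0.1849071  -0.17469679] -4.375770873588971
[[-0.04, 0.32], [0.01, 0.17], [0.03, 0.17], [0.05, 0.17], [0.06, 0.16], [0.08, 0.15], [0.1, 0.14], [0.11, 0.13], [0.13, 0.12], [0.14, 0.1], [0.15, 0.08], [0.16, 0.07], [0.17, 0.05]] [0.57317061 0.06235184]
```

{"op": "servo_tool", "data": {"series": [{"gripper": 1,"translation": [-0.18,-0.18,0],"turn": [0,0,0]},{"gripper": 1,"translation": [0,0,-1],"turn": [0,0,0]},{"gripper": 1,"translation": [0,0,-1],"turn": [0,0,0]},{"gripper": 1,"translation": [0,0,-1],"turn": [0,0,0]},{"gripper": 1,"translation": [0,0,-0.7],"turn": [0,0,0]},{"gripper": 1,"translation": [0,0,-0.4],"turn": [0,0,0]},{"gripper": 1,"translation": [0,0,-0.25],"turn": [0,0,0]},{"gripper": 1,"translation": [0,0,0],"turn": [0,0,0]},{"gripper": 1,"translation": [0,0,0],"turn": [0,0,0]}]}}

```text
time: 7.15
position: [0.538, 0.0042, 0.2517]
tool_rot: [[0.998, 0.064, 0.0], [0.064, -0.998, -0.0], [0.0, 0.0, -1.0]]
force: [-0.1, 0.1, -0.4]
opening: 0.0006
finger_force: 0.0
```

{"op": "servo_tool", "data": {"series": [{"gripper": 1,"translation": [-0.02,0.2,-0.03],"turn": [0,0,0]},{"gripper": 1,"translation": [-0.02,0.2,0],"turn": [0,0,0]},{"gripper": 1,"translation": [0.01,0.17,0],"turn": [0,0,0]},{"gripper": 1,"translation": [0.03,0.17,0],"turn": [0,0,0]},{"gripper": 1,"translation": [0.05,0.17,0],"turn": [0,0,0]},{"gripper": 1,"translation": [0.06,0.16,0],"turn": [0,0,0]},{"gripper": 1,"translation": [0.08,0.15,0],"turn": [0,0,0]},{"gripper": 1,"translation": [0.1,0.14,0],"turn": [0,0,0]},{"gripper": 1,"translation": [0.11,0.13,0],"turn": [0,0,0]},{"gripper": 1,"translation": [0.13,0.12,0],"turn": [0,0,0]},{"gripper": 1,"translation": [0.14,0.1,0],"turn": [0,0,0]},{"gripper": 1,"translation": [0.15,0.08,0],"turn": [0,0,0]},{"gripper": 1,"translation": [0.16,0.07,0],"turn": [0,0,0]},{"gripper": 1,"translation": [0.17,0.05,0],"turn": [0,0,0]},{"gripper": 1,"translation": [0,0,0],"turn": [0,0,0]}]}}

```text
time: 8.4
position: [0.5727, 0.0628, 0.25]
tool_rot: [[0.998, 0.065, -0.003], [0.065, -0.998, 0.001], [-0.002, -0.001, -1.0]]
force: [-4.2, -0.4, 2.3]
opening: 0.0004
finger_force: 2.0
```

Now I'm pressing toward +x until the stop shows.

{"op": "servo_tool", "data": {"series": [{"gripper": 1,"translation": [0.05,0.003,0],"turn": [0,0,0]},{"gripper": 1,"translation": [0.05,0.003,0],"turn": [0,0,0]},{"gripper": 1,"translation": [0.05,0.003,0],"turn": [0,0,0]},{"gripper": 1,"translation": [0,0,0],"turn": [0,0,0]},{"gripper": 1,"translation": [0,0,0],"turn": [0,0,0]}]}}

```text
time: 8.82
position: [0.5742, 0.0629, 0.2499]
tool_rot: [[0.998, 0.065, -0.01], [0.065, -0.998, 0.001], [-0.01, -0.001, -1.0]]
force: [-11.3, 0.3, 8.1]
opening: 0.0007
finger_force: 5.4
```

{"op": "servo_tool", "data": {"series": [{"gripper": 1,"translation": [0.06,0.003,0],"turn": [0,0,0]},{"gripper": 1,"translation": [0.04,0.003,0],"turn": [0,0,0]},{"gripper": 1,"translation": [0,0,0],"turn": [0,0,0]}]}}

```text
time: 9.07
position: [0.5754, 0.063, 0.2499]
tool_rot: [[0.998, 0.065, -0.016], [0.065, -0.998, 0.0], [-0.016, -0.001, -1.0]]
force: [-16.4, -0.8, 11.8]
opening: 0.0006
finger_force: 7.8
```

It is on the stop: the tip no longer advances while the force rises. I'm backing off, lifting and checking.

{"op": "servo_tool", "data": {"series": [{"gripper": 1,"translation": [-0.3,0,0],"turn": [0,0,0]},{"gripper": 1,"translation": [-0.4,0,0],"turn": [0,0,0]},{"gripper": 1,"translation": [0,0,0],"turn": [0,0,0]},{"gripper": 1,"translation": [0,0,0.8],"turn": [0,0,0]},{"gripper": 1,"translation": [0,0,1],"turn": [0,0,0]},{"gripper": 1,"translation": [0,0,1],"turn": [0,0,0]},{"gripper": 1,"translation": [0,0,1],"turn": [0,0,0]},{"gripper": 1,"translation": [-0.7,-1,0.5],"turn": [0,0,0]},{"gripper": 1,"translation": [-0.7,-1,0],"turn": [0,0,0]},{"gripper": 1,"translation": [-0.7,-1,0],"turn": [0,0,0]},{"gripper": 1,"translation": [-0.7,-1,0],"turn": [0,0,0]},{"gripper": 1,"translation": [-0.7,-1,0],"turn": [0,0,0]},{"gripper": 1,"translation": [-0.7,-1,0],"turn": [0,0,0]},{"gripper": 1,"translation": [0,-1,0],"turn": [0,0,0]},{"gripper": 1,"translation": [0,-1,0],"turn": [0,0,0]},{"gripper": 1,"translation": [0,-1,0],"turn": [0,0,0]},{"gripper": 1,"translation": [0,0,0],"turn": [0,0,0]}]}}

```text
time: 10.48
position: [0.4346, -0.2124, 0.38]
tool_rot: [[0.998, 0.061, 0.005], [0.061, -0.998, -0.006], [0.004, 0.006, -1.0]]
force: [0.4, -0.7, -0.1]
opening: 0.0003
finger_force: 0.0
```

Run:
```python
from h import *
print(sensors.get_state()["position"])
c=imaging.camera("top"); cv2.imwrite("pics/t3.png",cv2.resize(c["image"][160:300,200:440,::-1],None,fx=3.3,fy=3.3,interpolation=cv2.INTER_CUBIC))
im=c["image"].astype(int);ctr=np.array([.5649,-.0409]);X=np.array([.9979,.065]);Y=np.array([-.065,.9979])
m=((im[:,:,0]>im[:,:,1]+50)&(im[:,:,0]>2.2*im[:,:,1])).astype(np.uint8);m[:170]=0;m[262:]=0;m[:,:245]=0;m[:,420:]=0
k,l,s,ce=cv2.connectedComponentsWithStats(m)
for i in range(1,k):
    if s[i,4]>15:
        r=cv2.minAreaRect(np.argwhere(l==i)[:,::-1].astype(np.float32))
        print(s[i],[(round(float(b@X),4),round(float(b@Y),4)) for b in [ray(c,q,.064)[:2]-ctr for q in cv2.boxPoints(r)]])
```

```text
[ 0.43459442 -0.21241533  0.38003401]
[271 204  31  10 179] [(0.0434, 0.1282), (0.0398, 0.062), (0.0216, 0.0631), (0.0252, 0.1291)]
```

View pics/t3.png

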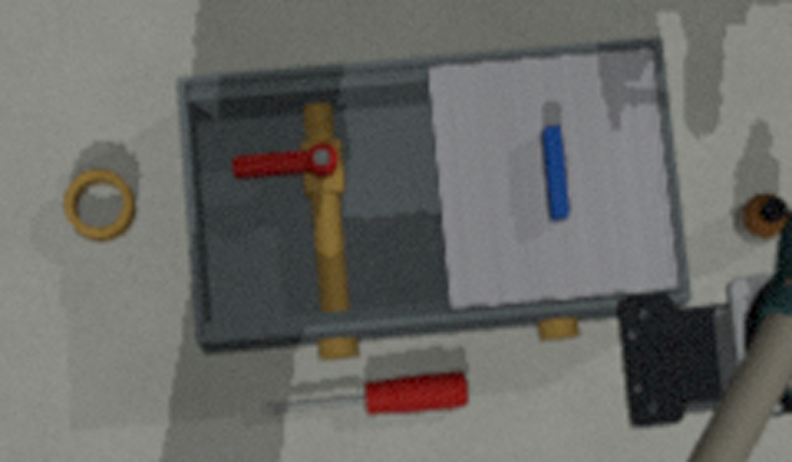

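The red handle lies square across its pipe, pivot (322,160) to end (236,167) in the crop. The cover is against the far end with its rib at (556,172). The rest is in place and the arm is clear.

```bash
python3 -c "
from station import workorder; print(workorder.job_done())"
```

```text
the job is handed in; nothing more can be done
None
```

The cover now sits against the far end of the box, the red handle is shut on its stop squarely across its pipe, and the job is handed in; the arm touched nothing else.

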